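Load a fuse link and clamp it home

ROBOT

A 6-joint arm with a two-finger parallel gripper is mounted at the origin on the work surface. World frame = base frame: x ahead of the robot, y to its left, z up, the work surface at z = 0. Lengths are in m, angles in rad, forces in N, time in s.
With the tool pointing down it reaches from about 0.3 to 0.95 m from the base axis. Payload 3.1 kg.
Tool frame: the origin (TCP) lies on the centre line of the jaws, within the pads' length; the fingertips stand 11 mm ahead of it and the grasp point (between the pads) lies 8 mm behind it; z points along the fingers, y is the direction in which the jaws open and shut (so a half turn about z gives the same grasp; the last joint's range is limited). The gripper opens to 85 mm and grips with 20 to 120 N. Pads are 22 mm wide; open, the fingers measure 114 mm over their backs; the gripper's body (76 mm by 85 mm) begins 54 mm behind the grasp point. The pads swing forward as they close: fully open they stand 13 mm farther back than shut.
Start: joints at [-1.308, 0.308, 1.634, -0, 1.2, -0.07], TCP at [0.204, -0.591, 0.242] pointing down, gripper open.
Joint ranges: [-3.06, 3.06], [-0.79, 1.96], [0.05, 2.63], [-1.19, 4.34], [0.05, 2.64], [-2.94, 2.94]. Speed limits (rad/s): [2.79, 2.79, 3.14, 3.14, 3.14, 3.14].

INTERFACE

Orientations are given as a unit quaternion [x, y, z, w].
In Python, from workcell import readout, capture, job gives the robot as it stands.
- The arm moves only by the tool apply_moves, never from a script. Its argument "series" is a list of rows, each an object with "claw": the finger opening in mm, from 0 to 85.4; "dp": the shift along the tool's x, y, z in units of 40 mm (1.0 is 40 mm), a list of three; "angular": the turn, a rotation vector about the tool's x, y, z in units of 6 degrees (1.0 is 6 degrees), a list of three. In form: [{"claw": claw, "dp": [tx, ty, tz], "angular": [rx, ry, rz]}, ...]. A call has 1 to 12 rows; each row shifts and turns the commanded pose from where the row before left it, along the tool's axes as they then stand; what a row does not reach is not made up. A row lasts 1/12 s, in which the tool goes at most 41.7 mm and 7.16 degrees, less where a joint would pass 70% of its speed; a pose out of reach is approached as far as the arm can. A call is refused whole if a number of a shift passes 1 or a number of a turn 1, either way. A call with a gripper value outside its range is refused whole. The fingers move at their own pace and stop on an object; "force" is the grip in N (left out, the last holds). Time passes only in rows, so rows that do not move let the fingers close. It gives the time, the measured TCP pose, the force and the opening at its end, in the units of the state.
- readout.get_obs(): the state, without advancing time (a new reading comes with each control period).
- capture(name): name is "scene" or "top" or "wrist"; returns a dict with "image" (400x640x3 uint8, blue, green, red), "z_map" (400x640 float32, m along the optical axis (not along the pixel's ray), 0 where there is no reading), "fx", "fy", "cx", "cy" (pixels), "distortion" ([k1, k2, p1, p2, k3] as OpenCV has them; the pictures are not rectified), "R" (3x3) and "t" (3): a world point X has camera coordinates R X + t; the wrist camera has in their place "hand_eye" (4x4, takes a point from camera to tool coordinates, whose origin is the TCP and whose axes are the flange's). Camera axes: x right, y down, z forward; pixel columns grow to the right and rows downward; lengths in m; the calibration is good to about 2 mm. A picture is of the moment at which its call begins: read the wrist's pose just before it.
- job.finish_job(): hands the job in, once; it reports no verdict.
The state is a dict: "t": time; "joint_positions": joint angles; "qd": joint speeds; "joint_torque": joint torques, N m; "tcp_pos": TCP position; "tool_rot": TCP orientation; "force": force on the tool from outside, world axes, zero at the start; "wrist_torque": the same for the moment, N m; "width": finger opening in m.
Only numpy, scipy, OpenCV 4.12 (cv2) and the standard library are available. Lean on these libraries where they do the work, as an engineer would, in place of code of your own. Each camera call takes 0.05 s, during which the arm holds its last target. There are 200 camera calls.

TASK

Stand the large ceramic fuse link upright in the socket of the fuse holder, feeling for the fit so that it drops in under light pressure, and let go of it. Then swing the holder's hinged clamp arm over it and press the arm fully down, so that it drives the fuse home against the spring and stays shut. Ceramic chips: never force the fuse or lean on the clamp, and leave the other things on the bench where they are.

Things in the scene. Friction and masses are not known exactly. Their poses are not given: they have to be found in the camera images.
- holder: Grey and black fuse holder screwed to the bench. Origin on the bench under the socket centre; z up, x along its long axis towards the two steel hinge cheeks (90 mm high). Base plate 165 x 66 mm (x -65 to +100), 10 mm thick, carrying a black socket, open at the top. The other entries tell the rest.
- socket (a point): Nominal centre of the socket's mouth, level with the wall tops, 42 mm above the bench; axes as the holder's. The socket is screwed down through slots and truly sits up to 10 mm off either way along x: see or feel for it. Inside 58.4 mm along x by 43 along y (fuse play 1.2 and 3.5 mm each side), walls 8 mm thick; end walls have 14 mm slots for the blades.
- spring_seat (a point): Nominal centre (moves with the socket) of the top of the free brass spring plunger in the socket, 22 mm above the bench (14 mm when the fuse is home). It pushes up with 3.5 N when free, more than the fuse weighs, and 7.5 N at home. A fuse let go on it stands 20 mm deep, centre 50 mm and top 78 mm above the bench; home, its centre is at 42 mm.
- fuse_mid (a point): Centre (half-way up) of the large fuse link, upright on the bench: white ceramic block 56 (its x) x 36 (its y) x 56 mm high, edges rounded 2 mm, 160 to 240 g. A steel blade 5 mm thick stands out 10 mm from each end along x, from 10 to 41 mm above its bottom. It goes into the socket upright, its x along the holder's x, either way round.
- clamp (a joint): Angle (rad) of the steel clamp arm about a level pin along the holder's y: 0 = shut, level over the socket, on its stop; 1.57 = upright; up to 2.3 leaning away from the socket. Friction hinge (0.75 N m): it stays where left. At the grip, swinging takes about 6 N; the rubber pad meets the fuse at 0.12 rad and the last bit takes about 10 N.
- clamp_hinge (a point): Centre of the hinge pin: 70 mm along the holder's x from the socket centre, 82 mm above the bench; axes as the holder's. The pad that presses the fuse is 70 mm from the pin.
- clamp_grip (a point): Middle of the outer face (top face when shut) of the black grip block at the end of the clamp arm, 130 mm along the arm from the pin, 7 mm off its mid-plane. Block 44 mm along the arm, 30 wide, 14 thick; arm a 20 x 8 mm bar. Site x points along the arm to the pin, z out of the face; push this face to shut. Shut, it is level, 89 mm above the bench.
- small_fuse: Bystander: smaller ceramic fuse link, 40 x 22 x 36 mm with 9 mm blades, standing on the bench. Origin under its centre.
- driver: Bystander: screwdriver, 200 mm long, lying on the bench.
- tape: Bystander: black roll of tape, 90 mm across, 19 mm high, lying flat. Origin under its centre.
There are look-alikes about, which are no part of the job. Leave any brown or red look-alike of the part that bears fuse_mid alone.

How it is judged:
By the outcome, as a careful person would: the job done as asked, in the order asked, and still so for the second after the job is handed in, with the robot touching nothing.
It also fails if it takes over 70 s, if anything falls off the work surface, if the arm or the gripper's body presses on something with over 40 N, if the wrist force passes 120 N, or if a joint passes its speed limit or range.

## Working session

There is one attempt and no reset: what is moved stays moved. The work goes in short steps, Python scripts to look and compute and a tool call to move; the robot and the scene stay as the last step left them, time stands still between calls to the robot, and variables do not carry over. Pictures are saved under pics/ and viewed, about 8 in all and at most 12, crops included, and the job is handed in when it is done.

Besides the shell and the picture viewer there is one more tool, called after ">>>" as name(argument=value, ...), one argument or row to a line, values as JSON. apply_moves: Moves the arm, as the interface text tells. Its arguments: {"type":"object","properties":{"series":{"type":"array","items":{"type":"object","properties":{"claw":{"type":"number"},"dp":{"type":"array","items":{"type":"number"}},"angular":{"type":"array","items":{"type":"number"}}}}},"force":{"type":"number"}},"required":["series"]}

```bash
mkdir -p pics; ls; cat > h.py <<'E'
import numpy as np,cv2
from workcell import readout,capture,job
from scipy.spatial.transform import Rotation as Ro
def snap(n,f=None):
    o=readout.get_obs(); c=capture(n)
    if n=='wrist':
        H=np.array(c['hand_eye']);T=np.eye(4);T[:3,:3]=Ro.from_quat(o['tool_rot']).as_matrix();T[:3,3]=o['tcp_pos']
        M=np.linalg.inv(T@H);c['R'],c['t']=M[:3,:3],M[:3,3]
    c['R']=np.array(c['R']);c['t']=np.array(c['t'])
    c['K']=np.array([[c['fx'],0,c['cx']],[0,c['fy'],c['cy']],[0,0,1.]]);c['D']=np.array(c['distortion'],float)
    if f: cv2.imwrite('pics/'+f,c['image'])
    return c
def ray(c,px):
    u=cv2.undistortPoints(np.array(px,float).reshape(-1,1,2),c['K'],c['D']).reshape(-1,2)
    d=np.c_[u,np.ones(len(u))]@c['R']; return -c['R'].T@c['t'],d
def onz(c,px,z):
    o,d=ray(c,px); return o+d*((z-o[2])/d[:,2:])
def cloud(c):
    v,u=np.mgrid[0:400,0:640];px=np.c_[u.ravel(),v.ravel()]
    o,d=ray(c,px);return (o+d*c['z_map'].reshape(-1,1)).reshape(400,640,3)
def proj(c,X):
    return cv2.projectPoints(np.array(X,float).reshape(-1,1,3),cv2.Rodrigues(c['R'])[0],c['t'],c['K'],c['D'])[0].reshape(-1,2)
E
python3 - <<'E'
from h import *
a=snap('top','top.png');b=snap('scene','scene.png')
cv2.imwrite('pics/both.png',cv2.resize(np.vstack([a['image'],b['image']]),(480,600)))
o=readout.get_obs();print({k:np.round(v,3) for k,v in o.items()})
for c in(a,b):print(c['fx'],c['R'].round(3),c['t'])
E
```

```text
pics
{'t': np.float64(0.1), 'joint_positions': array([-1.308,  0.309,  1.635, -0.   ,  1.2  , -0.07 ]), 'qd': array([ 0.002, -0.002, -0.003, -0.001,  0.   , -0.   ]), 'joint_torque': array([-0.0000e+00, -4.1641e+01, -2.7765e+01, -0.0000e+00,  4.0000e-03,
        0.0000e+00]), 'tcp_pos': array([ 0.204, -0.59 ,  0.241]), 'tool_rot': array([ 0.986,  0.166, -0.   , -0.001]), 'force': array([ 0.152,  0.411, -0.453]), 'wrist_torque': array([ 0.055, -0.012, -0.014]), 'width': np.float64(0.086)}
406.13654211723167 [[-0.019 -1.     0.014]
 [-0.988  0.017 -0.15 ]
 [ 0.15  -0.017 -0.989]] [0.02264584 0.57652223 1.04459555]
433.93221153511564 [[-0.298  0.954 -0.018]
 [ 0.659  0.192 -0.728]
 [-0.691 -0.228 -0.686]] [ 0.16642787 -0.30657481  1.38804491]
```

View pics/top.png

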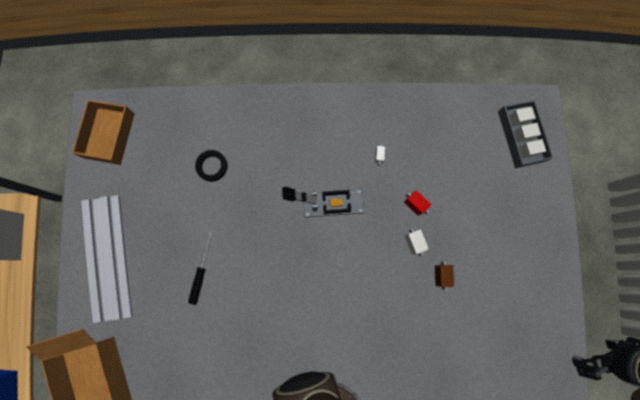

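View pics/scene.png

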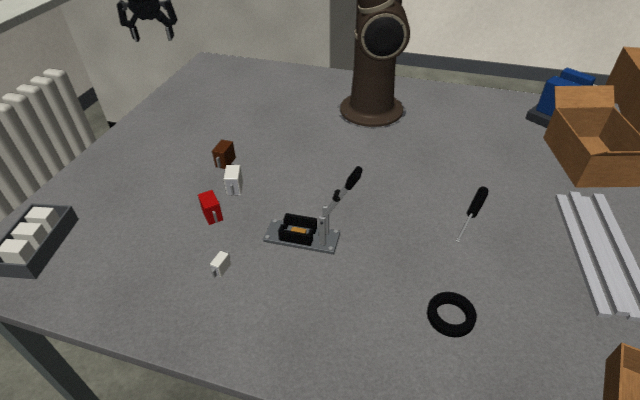

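Candidates for the large fuse, as top-view pixels:
- white block (418,242)
- red look-alike (418,203)
- brown look-alike (445,275)
- small white fuse (380,154)
- white blocks in the tray (525,115), (531,130) and (537,147)

By its description it is the free-standing large white one at (418,242). I'll measure it and check it in a crop.

```bash
python3 - <<'E'
from h import *
a=snap('top');P=cloud(a);im=a['image'].astype(int)
print('cam',-a['R'].T@a['t'])
def comp(mask,seed):
    n,l=cv2.connectedComponents(mask.astype(np.uint8));return l==l[seed[1],seed[0]]
m=comp(im.min(2)>150,(418,242))
ys,xs=np.nonzero(m);z=P[m][:,2];print('fuse n',m.sum(),np.percentile(z,[5,50,95]))
r=cv2.minAreaRect(np.c_[xs,ys].astype(np.float32));q=onz(a,cv2.boxPoints(r),.056);print(q.round(4),q.mean(0).round(4),np.linalg.norm(np.diff(q,axis=0),axis=1))
H=P.reshape(400,640,3)
reg=np.zeros((400,640),bool);reg[175:230,270:375]=1
for nm,lo,hi in(('plate',.005,.016),('wall',.036,.046),('cheek',.075,.1),('hi',.1,.3)):
    k=reg&(P[...,2]>lo)&(P[...,2]<hi);q=P[k];print(nm,k.sum(),q.mean(0).round(4),q.min(0).round(4),q.max(0).round(4))
    if k.sum()>5:
        rr=cv2.minAreaRect(q[:,:2].astype(np.float32));print(rr)
br=reg&(im[...,2]-im[...,0]>60);print('brass',br.sum(),P[br].mean(0))
c1=cv2.resize(a['image'][215:290,390:470],None,fx=5,fy=5,interpolation=2);c2=cv2.resize(a['image'][175:230,270:375],None,fx=5,fy=5,interpolation=2)
o=np.zeros((c1.shape[0]+c2.shape[0],max(c1.shape[1],c2.shape[1]),3),np.uint8);o[:c1.shape[0],:c1.shape[1]]=c1;o[c1.shape[0]:,:c2.shape[1]]=c2
cv2.imwrite('pics/crop.png',o[:600])
E
```

```text
cam [0.41351871 0.03081939 1.11898303]
fuse n 282 [0.05113067 0.054633   0.05762089]
[[ 0.4934 -0.2263  0.056 ]
 [ 0.5059 -0.2593  0.056 ]
 [ 0.4519 -0.2791  0.056 ]
 [ 0.4396 -0.2462  0.056 ]] [ 0.4727 -0.2527  0.056 ] [0.03527154 0.05753688 0.03508887]
plate 855 [ 0.5825 -0.0391  0.0092] [ 0.5423 -0.1255  0.005 ] [0.6254 0.0818 0.0159]
((0.584152102470398, -0.022047318518161774), (0.20736119151115417, 0.08266155421733856), 89.70745086669922)
wall 233 [ 0.5857 -0.0403  0.0404] [ 0.556  -0.0789  0.036 ] [0.616  0.021  0.0448]
((0.5855343341827393, -0.02806020900607109), (0.05919409543275833, 0.10008677840232849), 2.6283621788024902)
cheek 76 [0.5819 0.0205 0.0902] [0.5612 0.0136 0.0771] [0.6069 0.0314 0.0993]
((0.5837894678115845, 0.023235339671373367), (0.04581480473279953, 0.01751469261944294), 3.1968443393707275)
hi 323 [0.5794 0.0643 0.1771] [0.5648 0.026  0.1003] [0.594  0.0945 0.2226]
((0.580183207988739, 0.06008986383676529), (0.028926551342010498, 0.06881864368915558), 1.990846872329712)
brass 85 [ 0.58427037 -0.03877626  0.03370918]
```

View pics/crop.png

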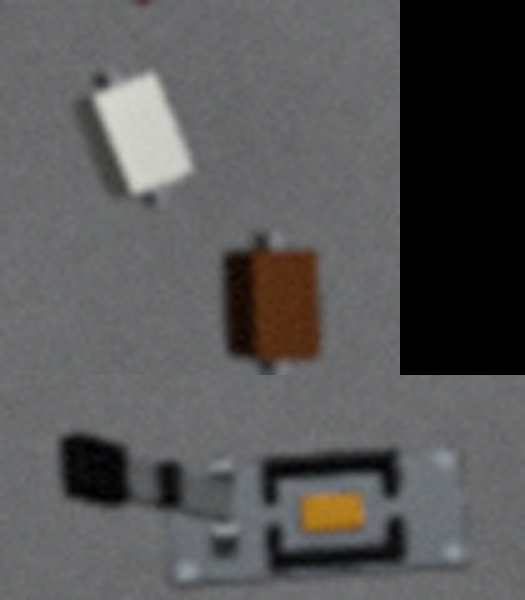

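The crop confirms the choice: the white block at about (418,242), with a blade at each end. The brown one sits separately at (445,275). Lower crop: holder with an open black socket, brass seat in it, and the clamp leaning away from the socket. I'm moving above the fuse for a close look.

>>> apply_moves(
  series=[
    {"claw": 85, "dp": [0.76, -0.48, 0], "angular": [0, 0, 0]},
    {"claw": 85, "dp": [0.76, -0.48, 0], "angular": [0, 0, 0]},
    {"claw": 85, "dp": [0.76, -0.48, 0], "angular": [0, 0, 0]},
    {"claw": 85, "dp": [0.76, -0.48, 0], "angular": [0, 0, 0]},
    {"claw": 85, "dp": [0.76, -0.48, 0], "angular": [0, 0, 0]},
    {"claw": 85, "dp": [0.76, -0.48, 0], "angular": [0, 0, 0]},
    {"claw": 85, "dp": [0.76, -0.48, 0], "angular": [0, 0, 0]},
    {"claw": 85, "dp": [0.76, -0.48, 0], "angular": [0, 0, 0]},
    {"claw": 85, "dp": [0.76, -0.48, 0], "angular": [0, 0, 0]},
    {"claw": 85, "dp": [0.76, -0.48, 0], "angular": [0, 0, 0]},
    {"claw": 85, "dp": [0.76, -0.48, 0], "angular": [0, 0, 0]},
    {"claw": 85, "dp": [0.76, -0.48, 0], "angular": [0, 0, 0]},
  ],
)

```text
t: 1.15
tcp_pos: [0.4743, -0.2521, 0.2421]
tool_rot: [0.986, 0.166, -0.0, -0.0]
force: [-0.1, 0.0, 0.3]
width: 0.0847
```

```bash
python3 - <<'E'
from h import *
a=snap('wrist','w1.png');P=cloud(a);im=a['image'].astype(int)
o=readout.get_obs();print(o['t'],o['tcp_pos'],o['joint_positions'].round(3))
R=Ro.from_quat(o['tool_rot']).as_matrix();print(R.round(4))
print(proj(a,[.4727,-.2527,.056]))
m=(im.min(2)>140)&(abs(P[...,2]-.055)<.012)
n,l,s,c=cv2.connectedComponentsWithStats(m.astype(np.uint8))
for i in range(1,n):
    if s[i,4]<500:continue
    k=l==i;ys,xs=np.nonzero(k);r=cv2.minAreaRect(np.c_[xs,ys].astype(np.float32))
    q=onz(a,cv2.boxPoints(r),.056);ctr=q.mean(0);e=np.diff(q,axis=0);L=np.linalg.norm(e,axis=1);v=e[L.argmax()]
    print(s[i],ctr.round(4),L.round(4),np.degrees(np.arctan2(v[1],v[0])),'z',np.median(P[k][:,2]));print('tool delta/40mm',(R.T@(ctr-o['tcp_pos'])/.04).round(3))
E
```

```text
1.2 [ 0.47806069 -0.2470665   0.24221478] [-0.562  0.141  1.839  0.007  1.161  0.671]
[[ 0.9442  0.3295  0.0039]
 [ 0.3294 -0.9442  0.0051]
 [ 0.0054 -0.0035 -1.    ]]
[[317.41426413 175.02210533]]
[ 302  148   33   52 1625] [ 0.4738 -0.253   0.056 ] [0.0348 0.0589 0.0369] -159.9071995624311 z 0.05546898116480331
tool delta/40mm [-0.176  0.122  4.654]
```

View pics/w1.png

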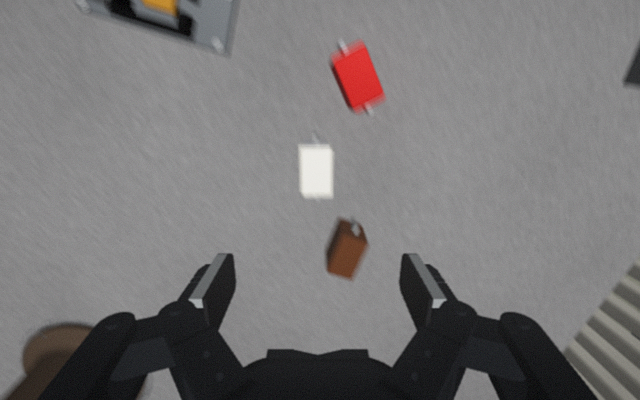

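The wrist view shows the white fuse at (316,171), clear of red (357,77) and brown (347,248). I'll settle lower, narrow the opening and remeasure.

>>> apply_moves(
  series=[
    {"claw": 64, "dp": [0.02, 0, 0.5], "angular": [0, 0, -0.15]},
    {"claw": 64, "dp": [0, 0, 0.5], "angular": [0, 0, 0]},
    {"claw": 64, "dp": [0, 0, 0.5], "angular": [0, 0, 0]},
    {"claw": 64, "dp": [0, 0, 0.5], "angular": [0, 0, 0]},
    {"claw": 64, "dp": [0, 0, 0.4], "angular": [0, 0, 0]},
    {"claw": 64, "dp": [0, 0, 0], "angular": [0, 0, 0]},
    {"claw": 64, "dp": [0, 0, 0], "angular": [0, 0, 0]},
    {"claw": 64, "dp": [0, 0, 0], "angular": [0, 0, 0]},
    {"claw": 64, "dp": [0, 0, 0], "angular": [0, 0, 0]},
  ],
)

```text
t: 1.95
tcp_pos: [0.4754, -0.2543, 0.1478]
tool_rot: [0.985, 0.173, 0.001, 0.001]
force: [0.4, -0.2, 0.4]
width: 0.064
```

```bash
cat > f.py <<'E'
from h import *
a=snap('wrist','w2.png');P=cloud(a);im=a['image'].astype(int)
o=readout.get_obs();print(o['t'],o['tcp_pos'],o['joint_positions'].round(3),o['force'].round(2))
R=Ro.from_quat(o['tool_rot']).as_matrix();print('yaw',np.degrees(np.arctan2(R[1,0],R[0,0])),R[2].round(4))
m=(im.min(2)>140)&(abs(P[...,2]-.055)<.012)
n,l,s,c=cv2.connectedComponentsWithStats(m.astype(np.uint8))
for i in range(1,n):
    if s[i,4]<1000:continue
    k=l==i;ys,xs=np.nonzero(k);r=cv2.minAreaRect(np.c_[xs,ys].astype(np.float32))
    q=onz(a,cv2.boxPoints(r),.056);ctr=q.mean(0);e=np.diff(q,axis=0);L=np.linalg.norm(e,axis=1);v=e[L.argmax()]
    print(s[i],ctr.round(4),L.round(4),np.degrees(np.arctan2(v[1],v[0])),'z',np.median(P[k][:,2]));print('tool delta/40mm',(R.T@(ctr-o['tcp_pos'])/.04).round(3))
E
python3 f.py
```

```text
2.0 [ 0.4753954  -0.25427986  0.14782605] [-0.572  0.256  1.913 -0.     0.97   0.65 ] [0.21 0.79 0.26]
yaw 19.962056377203776 [ 0.0017  0.0023 -1.    ]
[ 293  169   46   68 2894] [ 0.4745 -0.2532  0.056 ] [0.0352 0.0582 0.0381] -158.76070698110925 z 0.0554785205519087
tool delta/40mm [-0.015 -0.039  2.296]
```

>>> apply_moves(
  series=[
    {"claw": 64, "dp": [-0.01, -0.03, 0.5], "angular": [0, 0, -0.1]},
    {"claw": 64, "dp": [0, 0, 0.6], "angular": [0, 0, 0]},
    {"claw": 64, "dp": [0, 0, 0.6], "angular": [0, 0, 0]},
    {"claw": 64, "dp": [0, 0, 0.5], "angular": [0, 0, 0]},
    {"claw": 64, "dp": [0, 0, 0.3], "angular": [0, 0, 0]},
    {"claw": 64, "dp": [0, 0, 0.2], "angular": [0, 0, 0]},
    {"claw": 64, "dp": [0, 0, 0], "angular": [0, 0, 0]},
    {"claw": 64, "dp": [0, 0, 0], "angular": [0, 0, 0]},
    {"claw": 64, "dp": [0, 0, 0], "angular": [0, 0, 0]},
  ],
)

```text
t: 2.75
tcp_pos: [0.4748, -0.2533, 0.0396]
tool_rot: [0.984, 0.179, 0.001, 0.001]
force: [-0.1, -0.2, -0.5]
width: 0.064
```

>>> apply_moves(
  series=[
    {"claw": 30},
    {"claw": 30},
    {"claw": 30},
    {"claw": 30},
    {"claw": 30},
    {"claw": 30},
    {"claw": 30},
    {"claw": 30},
  ],
  force=35,
)

```text
$.series[0]: bad value
```

>>> apply_moves(
  series=[
    {"claw": 30, "dp": [0, 0, 0], "angular": [0, 0, 0]},
    {"claw": 30, "dp": [0, 0, 0], "angular": [0, 0, 0]},
    {"claw": 30, "dp": [0, 0, 0], "angular": [0, 0, 0]},
    {"claw": 30, "dp": [0, 0, 0], "angular": [0, 0, 0]},
    {"claw": 30, "dp": [0, 0, 0], "angular": [0, 0, 0]},
    {"claw": 30, "dp": [0, 0, 0], "angular": [0, 0, 0]},
    {"claw": 30, "dp": [0, 0, 0], "angular": [0, 0, 0]},
    {"claw": 30, "dp": [0, 0, 0], "angular": [0, 0, 0]},
  ],
  force=35,
)

```text
t: 3.42
tcp_pos: [0.4747, -0.2532, 0.0395]
tool_rot: [0.984, 0.178, 0.001, 0.001]
force: [-0.3, -1.7, 5.7]
width: 0.0354
```

>>> apply_moves(
  series=[
    {"claw": 30, "dp": [0, 0, -0.2], "angular": [0, 0, 0]},
    {"claw": 30, "dp": [0, 0, -0.5], "angular": [0, 0, 0]},
    {"claw": 30, "dp": [0, 0, -0.7], "angular": [0, 0, 0]},
    {"claw": 30, "dp": [0, 0, -0.8], "angular": [0, 0, 0]},
    {"claw": 30, "dp": [0, 0, -0.8], "angular": [0, 0, 0]},
    {"claw": 30, "dp": [0, 0, -0.6], "angular": [0, 0, 0]},
    {"claw": 30, "dp": [0, 0, -0.3], "angular": [0, 0, 0]},
    {"claw": 30, "dp": [0, 0, 0], "angular": [0, 0, 0]},
    {"claw": 30, "dp": [0, 0, 0], "angular": [0, 0, 0]},
    {"claw": 30, "dp": [0, 0, 0], "angular": [0, 0, 0]},
  ],
)

```text
t: 4.25
tcp_pos: [0.4721, -0.2515, 0.192]
tool_rot: [0.984, 0.179, -0.002, -0.001]
force: [0.6, -0.5, -1.9]
width: 0.0355
```

```bash
python3 - <<'E'
from h import *
o=readout.get_obs();print(o['t'],o['tcp_pos'],o['force'].round(2),o['width'])
R=Ro.from_quat(o['tool_rot']).as_matrix();print('yaw',np.degrees(np.arctan2(R[1,0],R[0,0])),R[2].round(4))
a=snap('wrist');P=cloud(a)
# fuse in tool coords
T=(P-o['tcp_pos'])@R
im=a['image'].astype(int);ok=a['z_map']>0
m=(im.min(2)>110)&ok&(abs(T).max(2)<.05)
q=T[m];print(m.sum(),np.percentile(q,[2,50,98],axis=0).round(4))
# holder
W=ok&(abs(P[...,0]-.585)<.08)&(abs(P[...,1]+.03)<.12)
for nm,lo,hi in(('plate',.006,.014),('wall',.036,.047),('cheek',.08,.1)):
    k=W&(P[...,2]>lo)&(P[...,2]<hi);print(nm,k.sum(),P[k].min(0).round(4) if k.any() else'',P[k].max(0).round(4) if k.any() else '')
    if k.sum()>5:print(cv2.minAreaRect(P[k][:,:2].astype(np.float32)))
cv2.imwrite('pics/w3.png',a['image'])
E
```

```text
4.25 [ 0.47209171 -0.25153494  0.19201746] [ 0.57 -0.46 -1.92] 0.035468555822991236
yaw 20.570958264720016 [-0.0026 -0.0035 -1.    ]
10412 [[-0.0275 -0.0173 -0.0173]
 [ 0.0101  0.0002 -0.0157]
 [ 0.0273  0.0173  0.0294]]
plate 2363 [ 0.5506 -0.1165  0.006 ] [0.5986 0.016  0.014 ]
((0.5568097233772278, -0.05592215061187744), (0.03805508464574814, 0.13929498195648193), 20.202829360961914)
wall 745 [ 0.5562 -0.0795  0.036 ] [ 0.5768 -0.0234  0.0444]
((0.5586987137794495, -0.05381627008318901), (0.016756555065512657, 0.0587410144507885), 20.63688087463379)
cheek 0
```

View pics/w3.png

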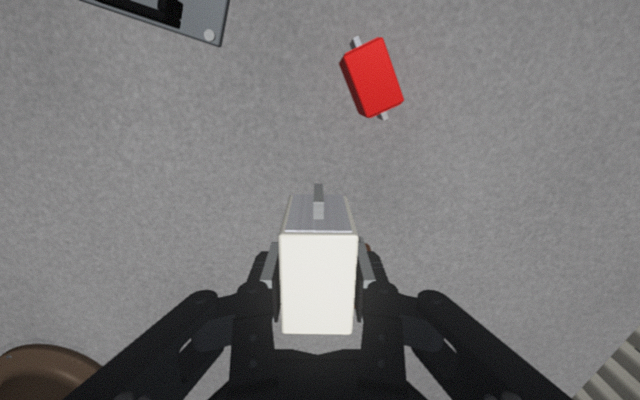

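The fuse is held square at (318,285): in the tool frame its centre is at x 0, y 0 and its bottom about 40 mm ahead of the TCP. Next I'll carry it to the −x side of the holder, aligned with it, for a close look at the socket.

>>> apply_moves(
  series=[
    {"claw": 30, "dp": [0.4, -0.15, 0], "angular": [0, 0, -0.5]},
    {"claw": 30, "dp": [0.8, -0.3, 0], "angular": [0, 0, -0.5]},
    {"claw": 30, "dp": [0.8, -0.2, 0], "angular": [0, 0, -1]},
    {"claw": 30, "dp": [0.8, -0.1, 0], "angular": [0, 0, -1]},
    {"claw": 30, "dp": [0.5, 0.1, 0], "angular": [0, 0, -1]},
    {"claw": 30, "dp": [0.2, 0.1, 0], "angular": [0, 0, -1]},
    {"claw": 30, "dp": [0, 0, 0], "angular": [0, 0, -1]},
    {"claw": 30, "dp": [0, 0, 0], "angular": [0, 0, -1]},
    {"claw": 30, "dp": [0, 0, 0], "angular": [0, 0, -1]},
    {"claw": 30, "dp": [0, 0, 0], "angular": [0, 0, -1]},
    {"claw": 30, "dp": [0, 0, 0], "angular": [0, 0, -1]},
    {"claw": 30, "dp": [0, 0, 0], "angular": [0, 0, -1]},
  ],
)

```text
t: 5.3
tcp_pos: [0.586, -0.1628, 0.1913]
tool_rot: [0.726, 0.688, -0.001, -0.002]
force: [-0.1, -0.0, -1.1]
width: 0.0355
```

>>> apply_moves(
  series=[
    {"claw": 30, "dp": [0, 0, 0], "angular": [0, 0, -1]},
    {"claw": 30, "dp": [0, 0, 0], "angular": [0, 0, 0]},
    {"claw": 30, "dp": [0, 0, 0], "angular": [0, 0, 0]},
    {"claw": 30, "dp": [0, 0, 0], "angular": [0, 0, 0]},
    {"claw": 30, "dp": [0, 0, 0], "angular": [0, 0, 0]},
  ],
)

```text
t: 5.72
tcp_pos: [0.5871, -0.1632, 0.1934]
tool_rot: [0.692, 0.722, -0.0, -0.001]
force: [-0.1, 0.9, -1.7]
width: 0.0354
```

```bash
cat > s.py <<'E'
from h import *
o=readout.get_obs();print(o['t'],o['tcp_pos'],o['force'].round(2),o['width'],o['joint_positions'].round(3))
R=Ro.from_quat(o['tool_rot']).as_matrix();print('yaw',np.degrees(np.arctan2(R[1,0],R[0,0])),R[2].round(4))
import sys
a=snap('wrist',sys.argv[1]);P=cloud(a);np.savez('s.npz',**{k:a[k] for k in('image','z_map','R','t','K','D')})
print('hand_eye',np.array(a['hand_eye']).round(3).tolist())
W=(a['z_map']>0)&(abs(P[...,0]-.585)<.08)&(abs(P[...,1]+.03)<.12)
for nm,lo,hi in(('plate',.006,.014),('wall',.038,.046),('cheek',.08,.1)):
    k=W&(P[...,2]>lo)&(P[...,2]<hi)
    if k.sum()>5:print(nm,k.sum(),np.percentile(P[k],[1,99],axis=0).round(4).tolist(),cv2.minAreaRect(P[k][:,:2].astype(np.float32)))
E
python3 s.py w4.png
```

```text
5.7167 [ 0.58713339 -0.16321215  0.19340151] [-0.13  0.93 -1.71] 0.035354186258845365 [-0.343  0.328  1.712 -0.     1.103 -0.386]
yaw 92.48100055140755 [ 5.0e-04 -1.4e-03 -1.0e+00]
hand_eye [[-0.001, -0.945, -0.327, 0.084], [1.0, -0.001, 0.0, -0.001], [-0.001, -0.327, 0.945, -0.131], [0.0, 0.0, 0.0, 1.0]]
plate 4971 [[0.5544, -0.114, 0.0077], [0.621, 0.0028, 0.013]] ((0.5875474810600281, -0.054888926446437836), (0.06607360392808914, 0.11993396282196045), 3.103855609893799)
wall 2371 [[0.5569, -0.0775, 0.0387], [0.6167, -0.0036, 0.0432]] ((0.5867969989776611, -0.04035801813006401), (0.059206631034612656, 0.07390011101961136), 3.1149868965148926)
```

View pics/w4.png

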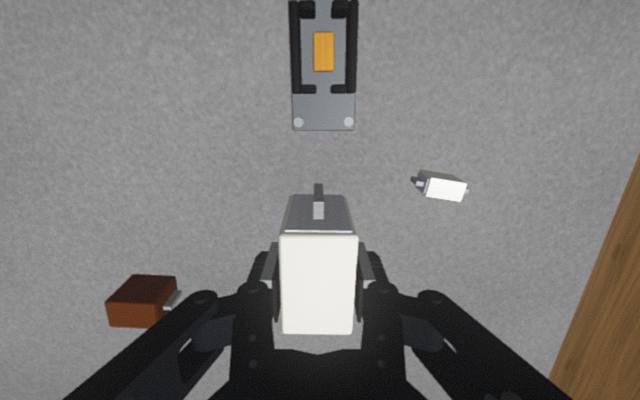

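The view shows the socket at (323,47) ahead, aligned to within about 0.6°, and the fuse still held square at (318,285). I'll go above the socket and check the clamp arm's clearance from the top camera.

>>> apply_moves(
  series=[
    {"claw": 30, "dp": [0.2, 0.05, 0], "angular": [0, 0, -0.1]},
    {"claw": 30, "dp": [0.5, 0.05, 0], "angular": [0, 0, 0]},
    {"claw": 30, "dp": [0.6, 0.06, 0], "angular": [0, 0, 0]},
    {"claw": 30, "dp": [0.6, 0, 0], "angular": [0, 0, 0]},
    {"claw": 30, "dp": [0.6, 0, 0], "angular": [0, 0, 0]},
    {"claw": 30, "dp": [0.4, 0, 0], "angular": [0, 0, 0]},
    {"claw": 30, "dp": [0.16, 0, 0], "angular": [0, 0, 0]},
    {"claw": 30, "dp": [0, 0, 0], "angular": [0, 0, 0]},
    {"claw": 30, "dp": [0, 0, 0], "angular": [0, 0, 0]},
    {"claw": 30, "dp": [0, 0, 0], "angular": [0, 0, 0]},
  ],
)

```text
t: 6.6
tcp_pos: [0.5875, -0.0416, 0.1944]
tool_rot: [0.687, 0.726, -0.0, 0.0]
force: [0.0, -0.3, -1.6]
width: 0.0353
```

```bash
python3 s.py w5.png; python3 - <<'E'
from h import *
o=readout.get_obs();R=Ro.from_quat(o['tool_rot']).as_matrix()
a=snap('wrist');P=cloud(a);th=np.radians(93.1);ex=np.array([np.cos(th),np.sin(th)]);ey=np.array([-ex[1],ex[0]])
q=P[...,:2]-np.array([.5868,-.0404]);h=np.stack([q@ex,q@ey,P[...,2]],-1);ok=a['z_map']>0
k=ok&(abs(h[...,2]-.042)<.003)&(h[...,0]>0)&(h[...,0]<.06)&(abs(h[...,1])<.04)
v=h[k];print('walls seen',k.sum(),np.percentile(v,[1,5,50,95,99],axis=0).round(4).tolist())
k=ok&(abs(h[...,1])<.03)&(h[...,2]>.1)&(h[...,0]>.06)&(h[...,0]<.2)
v=h[k];print('arm',k.sum());
for lo in np.arange(.1,.24,.02):
    w=v[(v[:,2]>lo)&(v[:,2]<lo+.02)]
    if len(w)>5:print(lo.round(2),np.percentile(w[:,0],[2,50,98]).round(3),np.percentile(w[:,1],[2,98]).round(3))
E
```

```text
6.6 [ 0.58749191 -0.04156466  0.19443746] [ 0.02 -0.3  -1.59] 0.03533618069982834 [-1.440e-01  2.890e-01  1.762e+00 -1.000e-03  1.090e+00 -1.990e-01]
yaw 93.14436489562539 [-7.e-04  4.e-04 -1.e+00]
hand_eye [[-0.001, -0.945, -0.327, 0.084], [1.0, -0.001, 0.0, -0.001], [-0.001, -0.327, 0.945, -0.131], [0.0, 0.0, 0.0, 1.0]]
plate 2762 [[0.5508, -0.0635, 0.0077], [0.6165, 0.0495, 0.0136]] ((0.5850455164909363, -0.007653392851352692), (0.06610924750566483, 0.11497136205434799), 3.0272505283355713)
wall 1072 [[0.5567, -0.0545, 0.0386], [0.6157, 0.0251, 0.0433]] ((0.5853151082992554, -0.01456015557050705), (0.058967188000679016, 0.08369699120521545), 3.0282180309295654)
cheek 709 [[0.5609, 0.0136, 0.0812], [0.6057, 0.0277, 0.0993]] ((0.5832087993621826, 0.020518669858574867), (0.04544270038604736, 0.013362194411456585), 3.0718514919281006)
walls seen 805 [[0.0003, -0.029, 0.0393], [0.0027, -0.028, 0.0398], [0.0258, -0.0085, 0.0413], [0.0365, 0.0282, 0.0426], [0.0373, 0.0292, 0.043]]
arm 5694
0.1 [0.066 0.071 0.076] [-0.009  0.01 ]
0.12 [0.076 0.079 0.081] [-0.009  0.01 ]
0.14 [0.082 0.089 0.097] [-0.009  0.01 ]
0.16 [0.097 0.102 0.106] [-0.009  0.01 ]
0.18 [0.106 0.111 0.115] [-0.014  0.014]
0.2 [0.114 0.115 0.116] [-0.012  0.013]
```

View pics/w5.png

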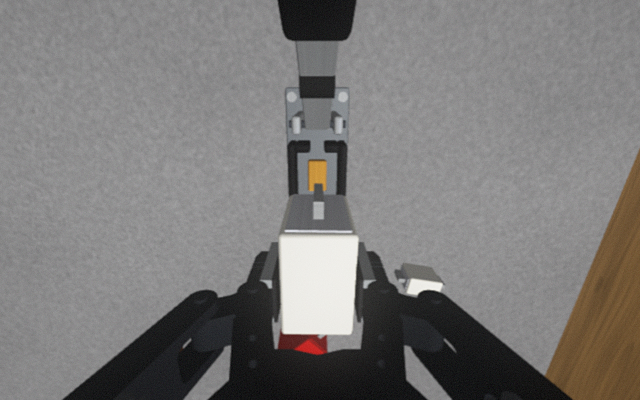

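The socket wall positions agree with my estimate, and the arm clears the wrist camera. Now I'll descend to just above the mouth.

>>> apply_moves(
  series=[
    {"claw": 30, "dp": [0.03, -0.02, 0.2], "angular": [0, 0, 0]},
    {"claw": 30, "dp": [0, 0, 0.4], "angular": [0, 0, 0]},
    {"claw": 30, "dp": [0, 0, 0.5], "angular": [0, 0, 0]},
    {"claw": 30, "dp": [0, 0, 0.5], "angular": [0, 0, 0]},
    {"claw": 30, "dp": [0, 0, 0.5], "angular": [0, 0, 0]},
    {"claw": 30, "dp": [0, 0, 0.3], "angular": [0, 0, 0]},
    {"claw": 30, "dp": [0, 0, 0.2], "angular": [0, 0, 0]},
    {"claw": 30, "dp": [0, 0, 0], "angular": [0, 0, 0]},
    {"claw": 30, "dp": [0, 0, 0], "angular": [0, 0, 0]},
    {"claw": 30, "dp": [0, 0, 0], "angular": [0, 0, 0]},
    {"claw": 30, "dp": [0, 0, 0], "angular": [0, 0, 0]},
  ],
)

```text
t: 7.62
tcp_pos: [0.5877, -0.0398, 0.0918]
tool_rot: [0.687, 0.726, 0.001, 0.001]
force: [0.4, 0.5, -1.7]
width: 0.0357
```

```bash
cat > w.py <<'E'
from h import *
o=readout.get_obs();R=Ro.from_quat(o['tool_rot']).as_matrix()
print(o['t'],o['tcp_pos'].round(4),o['force'].round(2),o['wrist_torque'].round(2),o['width'].round(4),'yaw',np.degrees(np.arctan2(R[1,0],R[0,0])).round(2),R[2].round(4))
print('tool delta u',(R.T@(np.array([.5868,-.0404,o['tcp_pos'][2]])-o['tcp_pos'])/.04).round(3))
a=snap('wrist','w6.png');P=cloud(a);th=np.radians(93.1);ex=np.array([np.cos(th),np.sin(th)]);ey=np.array([-ex[1],ex[0]])
q=P[...,:2]-np.array([.5868,-.0404]);h=np.stack([q@ex,q@ey,P[...,2]],-1);ok=a['z_map']>0
k=ok&(abs(h[...,2]-.042)<.004)&(h[...,0]>0)&(h[...,0]<.06)&(abs(h[...,1])<.04)
v=h[k];print('walls',k.sum(),np.percentile(v,[1,50,99],axis=0).round(4).tolist())
T=(P-o['tcp_pos'])@R
m=(a['image'].min(2)>110)&ok&(abs(T).max(2)<.05)
print('fuse in tool',np.percentile(T[m],[2,50,98],axis=0).round(4).tolist())
E
python3 w.py
```

```text
Traceback (most recent call last):
  File "w.py", line 3, in <module>
    print(o['t'],o['tcp_pos'].round(4),o['force'].round(2),o['wrist_torque'].round(2),o['width'].round(4),'yaw',np.degrees(np.arctan2(R[1,0],R[0,0])).round(2),R[2].round(4))
                                                                                      ^^^^^^^^^^^^^^^^
AttributeError: 'float' object has no attribute 'round'
```

```bash
sed -i "s/o\['width'\].round(4)/o['width']/" w.py; python3 w.py
```

```text
7.6167 [ 0.5877 -0.0398  0.0918] [ 0.38  0.53 -1.75] [-0.01 -0.04 -0.  ] 0.03573041022669606 yaw 93.17 [-6.0e-04  2.9e-03 -1.0e+00]
tool delta u [-0.013 -0.024 -0.   ]
walls 1732 [[0.0012, -0.0289, 0.0385], [0.0292, 0.0089, 0.0413], [0.0373, 0.0294, 0.043]]
fuse in tool [[-0.0271, -0.0182, -0.0175], [0.005, -0.0005, -0.0159], [0.028, 0.0168, 0.0006]]
```

>>> apply_moves(
  series=[
    {"claw": 30, "dp": [-0.01, -0.02, 0.06], "angular": [0, 0, 0]},
    {"claw": 30, "dp": [0, 0, 0.06], "angular": [0, 0, 0]},
    {"claw": 30, "dp": [0, 0, 0.06], "angular": [0, 0, 0]},
    {"claw": 30, "dp": [0, 0, 0.04], "angular": [0, 0, 0]},
    {"claw": 30, "dp": [0, 0, 0.03], "angular": [0, 0, 0]},
    {"claw": 30, "dp": [0, 0, 0.03], "angular": [0, 0, 0]},
    {"claw": 30, "dp": [0, 0, 0.03], "angular": [0, 0, 0]},
    {"claw": 30, "dp": [0, 0, 0], "angular": [0, 0, 0]},
  ],
)

```text
t: 8.33
tcp_pos: [0.5855, -0.0398, 0.0775]
tool_rot: [0.687, 0.726, 0.0, -0.0]
force: [0.1, 1.4, -1.6]
width: 0.0355
```

Already 4 mm below the mouth with no upward push. Continuing gently.

>>> apply_moves(
  series=[
    {"claw": 30, "dp": [0, 0, 0.03], "angular": [0, 0, 0]},
    {"claw": 30, "dp": [0, 0, 0.04], "angular": [0, 0, 0]},
    {"claw": 30, "dp": [0, 0, 0.04], "angular": [0, 0, 0]},
    {"claw": 30, "dp": [0, 0, 0.04], "angular": [0, 0, 0]},
    {"claw": 30, "dp": [0, 0, 0], "angular": [0, 0, 0]},
    {"claw": 30, "dp": [0, 0, 0], "angular": [0, 0, 0]},
  ],
)

```text
t: 8.83
tcp_pos: [0.5856, -0.0398, 0.0716]
tool_rot: [0.687, 0.726, 0.0, -0.0]
force: [0.1, 2.5, -2.8]
width: 0.0353
```

>>> apply_moves(
  series=[
    {"claw": 30, "dp": [0.02, 0, 0.02], "angular": [0, 0, 0]},
    {"claw": 30, "dp": [0, 0, 0.04], "angular": [0, 0, 0]},
    {"claw": 30, "dp": [0, 0, 0.04], "angular": [0, 0, 0]},
    {"claw": 30, "dp": [0, 0, 0.04], "angular": [0, 0, 0]},
    {"claw": 30, "dp": [0, 0, 0.02], "angular": [0, 0, 0]},
    {"claw": 30, "dp": [0, 0, 0], "angular": [0, 0, 0]},
    {"claw": 30, "dp": [0, 0, 0], "angular": [0, 0, 0]},
  ],
)

```text
t: 9.42
tcp_pos: [0.5854, -0.0395, 0.0653]
tool_rot: [0.687, 0.726, -0.0, -0.0]
force: [-0.3, 0.5, -1.6]
width: 0.0353
```

>>> apply_moves(
  series=[
    {"claw": 30, "dp": [0, 0, 0.03], "angular": [0, 0, 0]},
    {"claw": 30, "dp": [0, 0, 0.03], "angular": [0, 0, 0]},
    {"claw": 30, "dp": [0, 0, 0.03], "angular": [0, 0, 0]},
    {"claw": 30, "dp": [0, 0, 0], "angular": [0, 0, 0]},
    {"claw": 30, "dp": [0, 0, 0], "angular": [0, 0, 0]},
  ],
)

```text
t: 9.83
tcp_pos: [0.5855, -0.0393, 0.0618]
tool_rot: [0.687, 0.726, -0.0, -0.0]
force: [0.1, -0.3, -1.8]
width: 0.0355
```

>>> apply_moves(
  series=[
    {"claw": 30, "dp": [0, 0, 0.02], "angular": [0, 0, 0]},
    {"claw": 30, "dp": [0, 0, 0.02], "angular": [0, 0, 0]},
    {"claw": 30, "dp": [0, 0, 0], "angular": [0, 0, 0]},
    {"claw": 30, "dp": [0, 0, 0], "angular": [0, 0, 0]},
  ],
)

```text
t: 10.17
tcp_pos: [0.5857, -0.0393, 0.0607]
tool_rot: [0.687, 0.726, -0.0, 0.0]
force: [-1.4, 0.4, 2.2]
width: 0.0354
```

The spring is felt: about 4 N upward. I'll open and withdraw straight up.

>>> apply_moves(
  series=[
    {"claw": 40, "dp": [0, 0, 0], "angular": [0, 0, 0]},
    {"claw": 46, "dp": [0, 0, 0], "angular": [0, 0, 0]},
    {"claw": 56, "dp": [0, 0, 0], "angular": [0, 0, 0]},
    {"claw": 64, "dp": [0, 0, 0], "angular": [0, 0, 0]},
    {"claw": 64, "dp": [0, 0, 0], "angular": [0, 0, 0]},
    {"claw": 64, "dp": [0, 0, 0], "angular": [0, 0, 0]},
  ],
)

```text
t: 10.67
tcp_pos: [0.5856, -0.0393, 0.0602]
tool_rot: [0.687, 0.726, 0.0, 0.0]
force: [0.5, -0.6, -0.1]
width: 0.064
```

>>> apply_moves(
  series=[
    {"claw": 64, "dp": [0, 0, -0.2], "angular": [0, 0, 0]},
    {"claw": 64, "dp": [0, 0, -0.5], "angular": [0, 0, 0]},
    {"claw": 64, "dp": [0, 0, -0.7], "angular": [0, 0, 0]},
    {"claw": 64, "dp": [0, 0, -0.8], "angular": [0, 0, 0]},
    {"claw": 64, "dp": [0, 0, -0.8], "angular": [0, 0, 0]},
    {"claw": 64, "dp": [0, 0, -0.8], "angular": [0, 0, 0]},
    {"claw": 64, "dp": [0, 0, -0.8], "angular": [0, 0, 0]},
    {"claw": 40, "dp": [0, 0, -0.5], "angular": [0, 0, 0]},
    {"claw": 0, "dp": [0, 0, -0.2], "angular": [0, 0, 0]},
    {"claw": 0, "dp": [0, 0, 0], "angular": [0, 0, 0]},
    {"claw": 0, "dp": [0, 0, 0], "angular": [0, 0, 0]},
    {"claw": 0, "dp": [0, 0, 0], "angular": [0, 0, 0]},
  ],
)

```text
t: 11.67
tcp_pos: [0.5841, -0.0391, 0.27]
tool_rot: [0.687, 0.726, -0.001, -0.002]
force: [-0.1, 0.6, -0.7]
width: 0.0034
```

```bash
python3 - <<'E'
from h import *
o=readout.get_obs();R=Ro.from_quat(o['tool_rot']).as_matrix();print(o['t'],o['tcp_pos'],o['width'],o['joint_positions'].round(2))
C=np.array([.5868,-.0404]);th=np.radians(93.1);ex=np.array([np.cos(th),np.sin(th)]);ey=np.array([-ex[1],ex[0]])
a=snap('wrist','w7.png');b=snap('scene')
for nm,c in(('wrist',a),('scene',b)):
    P=cloud(c);q=P[...,:2]-C;h=np.stack([q@ex,q@ey,P[...,2]],-1);ok=c['z_map']>0
    k=ok&(abs(h[...,0])<.04)&(abs(h[...,1])<.03)&(c['image'].min(2)>130)&(h[...,2]>.06)&(h[...,2]<.1)
    print(nm,'fuse top',k.sum(),np.percentile(h[k],[3,50,97],axis=0).round(4).tolist())
    k=ok&(abs(h[...,1])<.03)&(h[...,2]>.1)&(h[...,0]>.06)&(h[...,0]<.2)&(h[...,2]<.25)
    for lo in np.arange(.1,.24,.02):
        w=h[k];w=w[(w[:,2]>lo)&(w[:,2]<lo+.02)]
        if len(w)>5:print(lo.round(2),np.percentile(w[:,0],[2,50,98]).round(3),np.percentile(w[:,1],[2,98]).round(3))
im=np.hstack([a['image'],cv2.resize(b['image'][140:280,220:444],(640,400),interpolation=2)]);cv2.imwrite('pics/chk.png',cv2.resize(im,(800,250)))
E
```

```text
11.6667 [ 0.58411403 -0.03907942  0.26995374] 0.003449618247598787 [-0.14  0.21  1.7   0.    1.24 -0.2 ]
wrist fuse top 1590 [[-0.0267, -0.0152, 0.0629], [0.0023, 0.0019, 0.0774], [0.0283, 0.0183, 0.0788]]
0.1 [0.067 0.071 0.076] [-0.009  0.01 ]
0.12 [0.076 0.079 0.08 ] [-0.009  0.009]
0.14 [0.082 0.089 0.096] [-0.01  0.01]
0.16 [0.097 0.102 0.106] [-0.009  0.01 ]
0.18 [0.106 0.111 0.115] [-0.014  0.014]
0.2 [0.115 0.124 0.135] [-0.014  0.014]
scene fuse top 442 [[-0.0268, -0.0194, 0.0615], [-0.0002, -0.0088, 0.077], [0.026, 0.0158, 0.0798]]
0.1 [0.065 0.073 0.081] [-0.012  0.006]
0.12 [0.077 0.083 0.092] [-0.014  0.002]
0.14 [0.081 0.09  0.101] [-0.013  0.008]
0.16 [0.097 0.103 0.116] [-0.016  0.005]
0.18 [0.106 0.113 0.125] [-0.019  0.007]
0.2 [0.114 0.126 0.134] [-0.018  0.009]
```

View pics/chk.png

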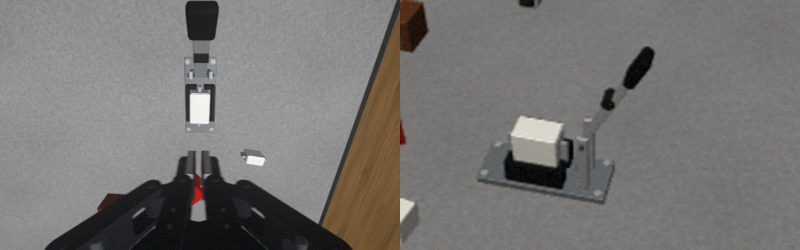

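The fuse stands in the socket with its top at 77.5 mm, centred and square: (200,108) in the left picture, standing upright in the right one. The clamp leans back at about 2.04 rad and the true hinge is 61 mm from the socket centre. I'll go behind the grip with closed fingers.

>>> apply_moves(
  series=[
    {"claw": 0, "dp": [0.3, 0.03, 0], "angular": [0, 0, 0]},
    {"claw": 0, "dp": [0.6, 0.03, 0], "angular": [0, 0, 0]},
    {"claw": 0, "dp": [0.7, 0, 0], "angular": [0, 0, 0]},
    {"claw": 0, "dp": [0.8, 0, 0], "angular": [0, 0, 0]},
    {"claw": 0, "dp": [0.8, 0, 0], "angular": [0, 0, 0]},
    {"claw": 0, "dp": [0.6, 0, 0], "angular": [0, 0, 0]},
    {"claw": 0, "dp": [0.3, 0, 0.1], "angular": [0, 0, 0]},
    {"claw": 0, "dp": [0, 0, 0.4], "angular": [0, 0, 0]},
    {"claw": 0, "dp": [0, 0, 0.5], "angular": [0, 0, 0]},
    {"claw": 0, "dp": [0, 0, 0.4], "angular": [0, 0, 0]},
    {"claw": 0, "dp": [0, 0, 0.1], "angular": [0, 0, 0]},
    {"claw": 0, "dp": [0, 0, 0], "angular": [0, 0, 0]},
  ],
)

```text
t: 12.77
tcp_pos: [0.5772, 0.1243, 0.2096]
tool_rot: [0.687, 0.726, -0.002, -0.002]
force: [-0.7, -0.1, -0.5]
width: 0.0
```

```bash
cat > g.py <<'E'
from h import *
o=readout.get_obs()
C=np.array([.5868,-.0404]);th=np.radians(93.1);ex=np.array([np.cos(th),np.sin(th)]);ey=np.array([-ex[1],ex[0]])
q=o['tcp_pos'][:2]-C;f=o['force'];print('t',o['t'],'h',(q@ex).round(4),(q@ey).round(4),o['tcp_pos'][2].round(4),'F h',(f[:2]@ex).round(2),(f[:2]@ey).round(2),f[2].round(2),'w',o['width'],'j',o['joint_positions'].round(2))
E
python3 g.py
```

```text
t 12.7667 h 0.165 0.0007 0.2096 F h -0.09 0.66 -0.5 w 3.3137872756391074e-05 j [ 0.14  0.28  1.74 -0.    1.13  0.08]
```

>>> apply_moves(
  series=[
    {"claw": 0, "dp": [-0.25, 0, 0], "angular": [0, 0, 0]},
    {"claw": 0, "dp": [-0.2, 0, 0], "angular": [0, 0, 0]},
    {"claw": 0, "dp": [-0.2, 0, 0], "angular": [0, 0, 0]},
    {"claw": 0, "dp": [-0.2, 0, -0.03], "angular": [0, 0, 0]},
    {"claw": 0, "dp": [-0.2, 0, -0.03], "angular": [0, 0, 0]},
    {"claw": 0, "dp": [-0.2, 0, -0.03], "angular": [0, 0, 0]},
  ],
)

```text
t: 13.27
tcp_pos: [0.584, 0.0766, 0.22]
tool_rot: [0.688, 0.726, 0.005, 0.0]
force: [-0.8, 8.1, 6.7]
width: 0.0001
```

```bash
python3 g.py
```

```text
t 13.2667 h 0.117 -0.0035 0.22 F h 8.12 0.32 6.66 w 0.0001038753719158673 j [ 0.05  0.26  1.75  0.01  1.13 -0.  ]
```

>>> apply_moves(
  series=[
    {"claw": 0, "dp": [-0.2, 0, 0], "angular": [0, 0, 0]},
    {"claw": 0, "dp": [-0.2, 0, 0], "angular": [0, 0, 0]},
    {"claw": 0, "dp": [-0.2, 0, 0], "angular": [0, 0, 0]},
    {"claw": 0, "dp": [-0.2, 0, 0], "angular": [0, 0, 0]},
    {"claw": 0, "dp": [-0.2, 0, 0], "angular": [0, 0, 0]},
  ],
)

```text
t: 13.68
tcp_pos: [0.5861, 0.0354, 0.2194]
tool_rot: [0.688, 0.726, 0.004, 0.001]
force: [-0.1, 5.8, 4.7]
width: 0.0002
```

```bash
python3 g.py
```

```text
t 13.6833 h 0.0758 -0.0034 0.2194 F h 5.81 -0.23 4.69 w 0.0001868653274599834 j [-0.02  0.25  1.75  0.    1.13 -0.07]
```

>>> apply_moves(
  series=[
    {"claw": 0, "dp": [-0.28, -0.03, 0.01], "angular": [0, 0, 0]},
    {"claw": 0, "dp": [-0.28, -0.03, 0.02], "angular": [0, 0, 0]},
    {"claw": 0, "dp": [-0.28, 0, 0.05], "angular": [0, 0, 0]},
    {"claw": 0, "dp": [-0.28, 0, 0.07], "angular": [0, 0, 0]},
    {"claw": 0, "dp": [-0.26, 0, 0.1], "angular": [0, 0, 0]},
    {"claw": 0, "dp": [-0.26, 0, 0.11], "angular": [0, 0, 0]},
  ],
)

```text
t: 14.18
tcp_pos: [0.5884, -0.0304, 0.2044]
tool_rot: [0.688, 0.726, 0.005, 0.002]
force: [3.3, 7.1, 0.5]
width: 0.0
```

```bash
python3 g.py
```

```text
t 14.1833 h 0.0099 -0.0022 0.2044 F h 6.88 -3.68 0.46 w 2.935797735290044e-05 j [-0.13  0.27  1.76  0.01  1.1  -0.18]
```

>>> apply_moves(
  series=[
    {"claw": 0, "dp": [-0.24, 0, 0.14], "angular": [0, 0, 0]},
    {"claw": 0, "dp": [-0.24, 0, 0.16], "angular": [0, 0, 0]},
    {"claw": 0, "dp": [-0.22, 0, 0.18], "angular": [0, 0, 0]},
    {"claw": 0, "dp": [-0.2, 0, 0.2], "angular": [0, 0, 0]},
    {"claw": 0, "dp": [-0.18, 0, 0.21], "angular": [0, 0, 0]},
    {"claw": 0, "dp": [-0.17, 0, 0.23], "angular": [0, 0, 0]},
  ],
)

```text
t: 14.68
tcp_pos: [0.5902, -0.0804, 0.1591]
tool_rot: [0.688, 0.726, 0.003, 0.001]
force: [0.6, 6.1, 3.0]
width: -0.0004
```

```bash
python3 g.py
```

```text
t 14.6833 h -0.0401 -0.0012 0.1591 F h 6.01 -0.96 3.03 w -0.00041249408722837774 j [-0.21  0.34  1.77  0.01  1.02 -0.27]
```

>>> apply_moves(
  series=[
    {"claw": 0, "dp": [-0.14, 0, 0.24], "angular": [0, 0, 0]},
    {"claw": 0, "dp": [-0.12, 0, 0.25], "angular": [0, 0, 0]},
    {"claw": 0, "dp": [-0.1, 0, 0.26], "angular": [0, 0, 0]},
    {"claw": 0, "dp": [-0.07, 0, 0.2], "angular": [0, 0, 0]},
  ],
)

```text
t: 15.02
tcp_pos: [0.5907, -0.0983, 0.1205]
tool_rot: [0.688, 0.726, 0.002, 0.001]
force: [1.2, 4.0, 4.6]
width: 0.0
```

```bash
python3 g.py
```

```text
t 15.0167 h -0.058 -0.0007 0.1205 F h 3.98 -1.39 4.6 w 3.918509066536232e-05 j [-0.24  0.4   1.79  0.    0.96 -0.29]
```

>>> apply_moves(
  series=[
    {"claw": 0, "dp": [-0.03, 0, 0.08], "angular": [0, 0, 0]},
    {"claw": 0, "dp": [-0.02, 0, 0.08], "angular": [0, 0, 0]},
    {"claw": 0, "dp": [-0.01, 0, 0.08], "angular": [0, 0, 0]},
    {"claw": 0, "dp": [0, 0, 0.06], "angular": [0, 0, 0]},
  ],
)

```text
t: 15.35
tcp_pos: [0.5904, -0.101, 0.1083]
tool_rot: [0.687, 0.726, 0.001, 0.002]
force: [0.2, 2.0, 7.0]
width: 0.0001
```

```bash
python3 g.py
```

```text
t 15.35 h -0.0607 -0.0003 0.1083 F h 1.96 -0.33 7.02 w 0.0001253438137392908 j [-0.24  0.41  1.79 -0.    0.93 -0.3 ]
```

>>> apply_moves(
  series=[
    {"claw": 0, "dp": [0, 0, 0.05], "angular": [0, 0, 0]},
    {"claw": 0, "dp": [0, 0, 0.05], "angular": [0, 0, 0]},
    {"claw": 0, "dp": [0, 0, 0.04], "angular": [0, 0, 0]},
    {"claw": 0, "dp": [0, 0, 0], "angular": [0, 0, 0]},
  ],
)

```text
t: 15.68
tcp_pos: [0.5904, -0.1015, 0.1029]
tool_rot: [0.687, 0.727, 0.0, 0.002]
force: [0.8, 1.3, 4.5]
width: -0.0002
```

```bash
python3 g.py
```

```text
t 15.6833 h -0.0612 -0.0003 0.1029 F h 1.27 -0.86 4.48 w -0.0001952291751390944 j [-0.24  0.42  1.79 -0.    0.92 -0.3 ]
```

>>> apply_moves(
  series=[
    {"claw": 0, "dp": [0, 0, 0.03], "angular": [0, 0, 0]},
    {"claw": 0, "dp": [0, 0, 0.03], "angular": [0, 0, 0]},
    {"claw": 0, "dp": [0, 0, 0], "angular": [0, 0, 0]},
  ],
)

```text
t: 15.93
tcp_pos: [0.5904, -0.1017, 0.1008]
tool_rot: [0.687, 0.727, 0.0, 0.002]
force: [-0.1, 1.3, 6.5]
width: 0.0001
```

>>> apply_moves(
  series=[
    {"claw": 0, "dp": [0, 0, 0.02], "angular": [0, 0, 0]},
    {"claw": 0, "dp": [0, 0, 0], "angular": [0, 0, 0]},
  ],
)

```text
t: 16.1
tcp_pos: [0.5905, -0.1017, 0.1001]
tool_rot: [0.687, 0.727, 0.0, 0.002]
force: [-0.5, 1.2, 8.4]
width: -0.0001
```

>>> apply_moves(
  series=[
    {"claw": 0, "dp": [0, 0, 0.02], "angular": [0, 0, 0]},
    {"claw": 0, "dp": [0, 0, 0], "angular": [0, 0, 0]},
  ],
)

```text
t: 16.27
tcp_pos: [0.5905, -0.1017, 0.1]
tool_rot: [0.687, 0.726, 0.0, 0.002]
force: [-0.6, 1.4, 11.2]
width: -0.0
```

>>> apply_moves(
  series=[
    {"claw": 0, "dp": [0, 0, 0.02], "angular": [0, 0, 0]},
    {"claw": 0, "dp": [0, 0, 0], "angular": [0, 0, 0]},
  ],
)

```text
t: 16.43
tcp_pos: [0.5905, -0.1017, 0.0999]
tool_rot: [0.687, 0.727, 0.0, 0.002]
force: [-4.2, 1.7, 14.7]
width: -0.0004
```

```bash
cat > v.py <<'E'
from h import *
C=np.array([.5868,-.0404]);th=np.radians(93.1);ex=np.array([np.cos(th),np.sin(th)]);ey=np.array([-ex[1],ex[0]])
for n in('wrist','top','scene'):
    c=snap(n,n+'_e.png');P=cloud(c);q=P[...,:2]-C;h=np.stack([q@ex,q@ey,P[...,2]],-1);ok=c['z_map']>0
    for nm,a,b,w,m in(('arm',-.02,.04,.006,.07),('grip',-.088,-.05,.011,.07)):
        k=ok&(h[...,0]>a)&(h[...,0]<b)&(abs(h[...,1])<w)&(h[...,2]>m)&(h[...,2]<.12)
        if k.sum()>8:
            v=h[k];s=np.polyfit(v[:,0],v[:,2],1);print(n,nm,k.sum(),np.percentile(v[:,2],[10,50,90]).round(4),'slope',s[0].round(3))
E
python3 v.py
```

```text
wrist arm 3150 [0.0848 0.0856 0.0864] slope -0.0
wrist grip 1557 [0.0884 0.1047 0.1171] slope 0.378
top arm 98 [0.0831 0.0852 0.0872] slope -0.007
scene arm 111 [0.0846 0.0858 0.0872] slope 0.007
scene grip 104 [0.0876 0.0901 0.1132] slope 0.427
```

The arm is on its stop: the position stopped changing while the force rose from 8.4 to 14.7 N, and the arm is level at 85.6 mm (slope 0). I'll back off and check that it stays shut.

>>> apply_moves(
  series=[
    {"claw": 0, "dp": [0, 0, -0.05], "angular": [0, 0, 0]},
    {"claw": 0, "dp": [0, 0, -0.1], "angular": [0, 0, 0]},
    {"claw": 0, "dp": [0, 0, -0.4], "angular": [0, 0, 0]},
    {"claw": 0, "dp": [-0.2, 0, -0.6], "angular": [0, 0, 0]},
    {"claw": 0, "dp": [-0.4, 0, -0.6], "angular": [0, 0, 0]},
    {"claw": 0, "dp": [-0.4, 0, -0.6], "angular": [0, 0, 0]},
    {"claw": 0, "dp": [-0.2, 0, -0.3], "angular": [0, 0, 0]},
    {"claw": 0, "dp": [0, 0, 0], "angular": [0, 0, 0]},
    {"claw": 0, "dp": [0, 0, 0], "angular": [0, 0, 0]},
    {"claw": 0, "dp": [0, 0, 0], "angular": [0, 0, 0]},
  ],
)

```text
t: 17.42
tcp_pos: [0.5901, -0.1475, 0.2002]
tool_rot: [0.687, 0.726, -0.001, -0.002]
force: [0.2, -0.4, 0.3]
width: -0.0001
```

```bash
python3 g.py; python3 v.py; python3 -c "
import cv2,numpy as np
a=cv2.imread('pics/wrist_e.png');b=cv2.imread('pics/scene_e.png')
cv2.imwrite('pics/fin.png',cv2.resize(np.hstack([a,cv2.resize(b[140:280,190:414],(640,400))]),(800,250)))"
```

```text
t 17.4167 h -0.1072 0.0025 0.2002 F h -0.37 -0.22 0.34 w -0.00010089951702410979 j [-0.32  0.32  1.71  0.    1.12 -0.37]
wrist arm 1344 [0.0847 0.0856 0.0865] slope -0.0
wrist grip 1181 [0.0877 0.0886 0.0895] slope -0.001
top arm 105 [0.0827 0.0848 0.0873] slope 0.003
top grip 122 [0.0857 0.0881 0.0906] slope 0.025
scene arm 108 [0.0842 0.0861 0.0873] slope -0.0
scene grip 124 [0.0873 0.0888 0.0902] slope -0.016
```

View pics/fin.png

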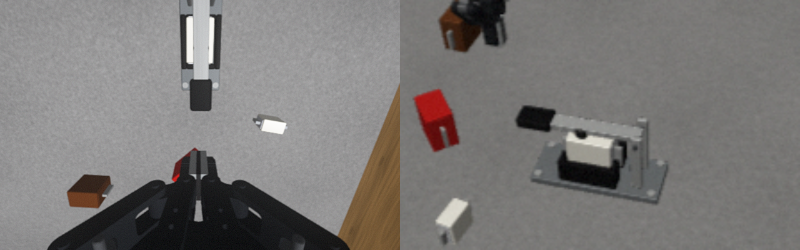

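The arm stays shut and level with the robot clear: grip face at 88.6 mm against 89 nominal, slope 0, fuse under the pad.

```bash
python3 -c "
from workcell import job
print(job.finish_job())"
```

```text
the job is handed in; nothing more can be done
None
```

The large fuse is in the socket and the clamp is shut over it, handed in at about 17.5 s.

- **Fuse:** I gripped it across its 36 mm sides and lowered it into the socket in small steps. There was a brief 2.5 N side touch, which I corrected by 0.8 mm. I let go when the spring pushed back with about 4 N. A check then showed its top at 77.5 mm (78 expected), centred and square.
- **Clamp:** I swung it over with closed fingers at 6–10 N. I pressed until it stopped moving against its stop, with the force reaching about 15 N, then backed off.
- **Last checks, with the robot clear:** all three cameras agree to about 1 mm that the arm is shut and level. The grip face is at 88.6 mm against 89 nominal. I did not measure the fuse's height once home; I take it from the arm being on its stop.
- **Other things on the bench:** I touched nothing else. The red, brown and small fuses show where they were in the last picture; I did not re-check the screwdriver or the tape. No check failed or disagreed.

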